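Release the press punch and draw it partway out for waxing

TASK

I want to wax the stem of the press punch that stands in the green guide block. Turn the red clamp knob anticlockwise (seen from above) fully to its end stop so that its keeper arm swings off the punch's collar, then take the punch by its plain upper end and draw it straight up, without forcing it against its bore or its keeper, until the whole red band on its stem is out (about 38 mm up), but never so far that the black band below it shows. Finish while still holding the punch still and upright at that height, with its lower end still inside the bore, and leave the wax puck, thread bobbin, rivet jar and small anvil where they are.

Things in the scene. Friction and masses are not known exactly. Their poses are not given: they have to be found in the camera images.
- guide: fixed punch guide: dark base plate 84 (x) x 190 (y) x 10 mm; at its -y end a green bored block 60 x 60 mm with a brass cap, top 90 mm above the table; at its +y end a green pillar 34 mm in diameter, 100 mm high, with the clamp knob on it. Origin: centre of the plate's underside, z up; bore axis at y = -40 mm, knob axis at y = +40 mm. Its yaw varies by up to 0.5 rad either way
- bore_mouth (a point): centre of the bore's mouth on the brass cap, 90 mm above the table; the bore is 17.6 mm wide and 70 mm deep
- bore_floor (a point): centre of the bore's flat floor, 20 mm above the table; axes as the guide's
- knob (a joint): angle of the red clamp knob about its upright axis: 0 with the keeper arm fully over the punch's collar, growing anticlockwise seen from above, end stop at 1.4 rad. It starts between 0 and 0.15, has light friction (0.04 N m) and stays where it is left. The arm clears the collar beyond about 0.4
- knob_grip (a point): on the knob's axis, 137 mm above the table: where to grip. The grip is an upright red bar, 46 mm long along this point's y, 14 mm thick along its x, from 112 to 150 mm above the table. Under it a steel keeper arm (14 mm wide, 102 to 108 mm above the table) runs 69.5 mm from the axis along the point's -y. The point turns with the knob; at angle 0 its axes agree with the guide's
- punch: loose round steel punch, about 0.2 kg, 141 mm long, upright on the bore floor. Origin: centre of its lower end, z up along it. Stem 16 mm in diameter from 0 to 72 mm (black band 18 to 27 mm, red band 37 to 47 mm, both hidden at the start), collar 32 mm in diameter from 72 to 80 mm, plain grip 18 mm in diameter from 80 to 141 mm
- punch_foot (a point): centre of the punch's lower end (its origin), on the bore floor at the start. Raised by 33 mm the red band is just out; at 43 mm the black band begins to show
- punch_grip (a point): on the punch's axis 118 mm above its lower end, where to grip it (18 mm across); 138 mm above the table at the start
- wax_puck: bystander: yellow beeswax puck, 48 mm in diameter, 16 mm high, origin under its centre
- thread_bobbin: bystander: flat bobbin of tan thread, 40 mm in diameter, 18 mm high, origin under its centre
- rivets: bystander: clear jar of rivets with a gold lid, 47 mm in diameter, 50 mm high, origin under its centre
- setter_anvil: bystander: small dark round anvil, 26 mm in diameter, 11 mm high, origin under its centre
Things that resemble listed ones, but are neither listed nor needed, are in the scene too. Of the things that look like the punch, the largest one is meant. Of the things like the guide, leave any that is purple; of the rest the larger one is meant.

How it is judged:
By the outcome, as a careful person would: the job done as asked, in the order asked, and still so for the second after the job is handed in, while the arm keeps its last pose, push and grip.
It also fails if it takes over 48 s, if anything falls off the work surface, if the arm or the gripper's body presses on something with over 40 N, if the wrist force passes 120 N, or if a joint passes its speed limit or range.

ROBOT

A 6-joint arm with a two-finger parallel gripper is mounted at the origin on a cart in front of the work surface, level with it; the furniture and walls round the work are solid. World frame = base frame: x ahead of the robot, y to its left, z up, the work surface at z = 0. Lengths are in m, angles in rad, forces in N, time in s.
With the tool pointing down it reaches from about 0.35 to 0.975 m from the base axis. Payload 7.1 kg.
Tool frame: the origin (TCP) lies between the finger pads; the fingertips stand 11 mm ahead of it and the grasp point (between the pads) lies 8 mm behind it; z points along the fingers, y is the line along which they close (so a half turn about z gives the same grasp; the last joint's range is limited). The gripper opens to 88 mm and grips with 3 to 60 N. Pads are 20 mm wide; open, the fingers measure 115 mm over their backs; the gripper's body (75 mm by 178 mm) begins 61 mm behind the grasp point.
Start: joints at [-1.183, 0.423, 1.63, -0, 1.089, -0.019], TCP at [0.247, -0.574, 0.234] pointing down, gripper open.
Joint ranges: [-3, 3], [-0.9, 2.11], [0.09, 2.58], [-1.31, 4.45], [0.11, 2.69], [-2.54, 2.54]. Speed limits (rad/s): [2.39, 2.39, 3.01, 3.14, 3.14, 3.14].

INTERFACE

Orientations are given as a 3x3 rotation matrix whose columns are the frame's x, y, z axes.
In Python, from station import arm gives the robot as it stands. The module is installed in compiled form; this text tells all that it offers.
- The arm moves only by the tool jog_arm, never from a script. Its argument "moves" is a list of rows, each a list of 2 entries, a list of its own where there are three numbers: the shift along the tool's x, y, z in units of 25 mm (1.0 is 25 mm), then the turn, a rotation vector about the tool's x, y, z in units of 10 degrees (1.0 is 10 degrees). A call has exactly 8 rows; each row is the pose to reach, as a shift and turn from the pose commanded when the call began, along the tool's axes at that moment; what a row does not reach only later rows make up. A row lasts 1/8 s, in which the tool goes at most 62.5 mm and 10.7 degrees, less where a joint would pass 70% of its speed; a pose out of reach is approached as far as the arm can. A call with a gripper value outside its range is refused whole. "hand" is the finger opening in mm, from 0 to 87.8, set as the call begins (left out, the last holds). The fingers move at their own pace and stop on an object; "squeeze" is the grip in N (left out, the last holds). Time passes only in rows, so rows that repeat a pose let the fingers close, or fill a call up. It gives the time, the measured TCP pose, the force, the opening and the grip force at its end, in the units of the state.
- arm.get_state(): the state, without advancing time (a new reading comes with each control period).
- arm.read_camera(name): name is "scene" or "top" or "wrist"; returns the picture (384x512x3 uint8, red, green, blue); there is no depth.
- arm.camera_model(name): a dict with "fx", "fy", "cx", "cy" (pixels), "R" (3x3) and "t" (3): a world point X has camera coordinates R X + t. Camera axes: x right, y down, z forward; pixel columns grow to the right and rows downward; lengths in m; the calibration is good to about 2 mm. The wrist camera is an equidistant fisheye: a pixel r from the principal point sees the ray r / f radians off the axis. A picture is of the moment at which its call begins: read the wrist's pose just before it. camera_model takes no time and is no camera call; for the wrist camera it gives the pose at the moment of the call.
- arm.job_done(): hands the job in; it is judged then, once.
The state is a dict: "time": time; "q": joint angles; "joint_velocities": joint speeds; "effort": joint torques, N m; "tcp_pos": TCP position; "ee_rot": TCP orientation; "wrist_force": force on the tool from outside, world axes, zero at the start; "wrist_torque": the same for the moment, N m; "grip_width": finger opening in m; "grip_force": force on a finger pad.
Only numpy, scipy, OpenCV 4.12 (cv2) and the standard library are available. Lean on these libraries where they do the work, as an engineer would, in place of code of your own. Each camera call takes 0.05 s, during which the arm holds its last target. There are 200 camera calls.

## Working session

There is one attempt and no reset: what is moved stays moved. The work goes in short steps, Python scripts to look and compute and a tool call to move; the robot and the scene stay as the last step left them, time stands still between calls to the robot, and variables do not carry over. Pictures are saved under pics/ and viewed, at most 10 in all, crops included, and the job is handed in when it is done.

Besides the shell and the picture viewer there is one more tool, called after ">>>" as a command line: name --argument value ..., lists and objects as JSON in quotes. jog_arm: Moves the arm, as the interface text tells. Its arguments: {"type":"object","properties":{"moves":{"type":"array","items":{"type":"array"}},"hand":{"type":"number"},"squeeze":{"type":"number"}},"required":["moves"]}

```bash
mkdir -p pics
cat > h.py <<'E'
import numpy as np, cv2
from station import arm
def snap(n,f):
    m=arm.camera_model(n); im=arm.read_camera(n); np.save('pics/'+f+'.npy',im)
    cv2.imwrite('pics/'+f+'.png',im[:,:,::-1]); return im,m
def ray(m,u,v):
    d=np.array([(u-m['cx'])/m['fx'],(v-m['cy'])/m['fy'],1.]);R=np.array(m['R']);t=np.array(m['t'])
    return -R.T@t, R.T@d
def onz(m,u,v,z):
    c,d=ray(m,u,v); return c+d*(z-c[2])/d[2]
def proj(m,X):
    p=np.array(m['R'])@np.array(X)+np.array(m['t']); return m['fx']*p[0]/p[2]+m['cx'],m['fy']*p[1]/p[2]+m['cy']
E
python3 - <<'E'
from h import *
a,m=snap('scene','s0');b,m2=snap('top','t0')
for k in(m,m2):print({x:np.round(y,3).tolist() for x,y in k.items() if x!='name'})
cv2.imwrite('pics/both.png',cv2.resize(np.vstack([a,b])[:,:,::-1],None,fx=.78,fy=.78))
E
```

```text
{'fx': 406.954, 'fy': 406.954, 'cx': 255.409, 'cy': 195.096, 'R': [[-0.875, -0.483, -0.008], [-0.23, 0.431, -0.872], [0.425, -0.762, -0.489]], 't': [0.492, 0.216, 0.931]}
{'fx': 409.201, 'fy': 409.201, 'cx': 255.483, 'cy': 195.16, 'R': [[-0.002, -1.0, -0.007], [-0.99, 0.003, -0.143], [0.143, 0.007, -0.99]], 't': [0.024, 0.544, 0.984]}
```

View pics/both.png

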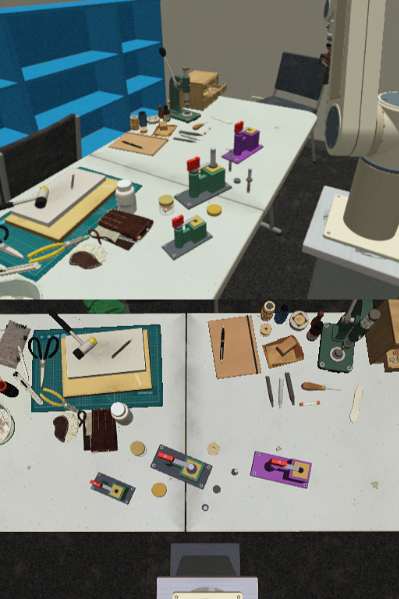

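Guide candidates in the top view (full-resolution pixels): large green at about (232,215), small green at (144,241), purple at (360,215). The large green one fits, being the larger of the two that aren't purple. I'll confirm it in an enlarged crop.

Run:
```python
import numpy as np,cv2
b=np.load('pics/t0.npy')[:,:,::-1];a=np.load('pics/s0.npy')[:,:,::-1]
x=cv2.resize(b[175:265,180:310],None,fx=6,fy=6,interpolation=cv2.INTER_CUBIC)
cv2.imwrite('pics/c1.png',x)
cv2.imwrite('pics/c2.png',cv2.resize(a[185:285,200:330],None,fx=6,fy=6,interpolation=cv2.INTER_CUBIC))
```

```text
(no output)
```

View pics/c1.png

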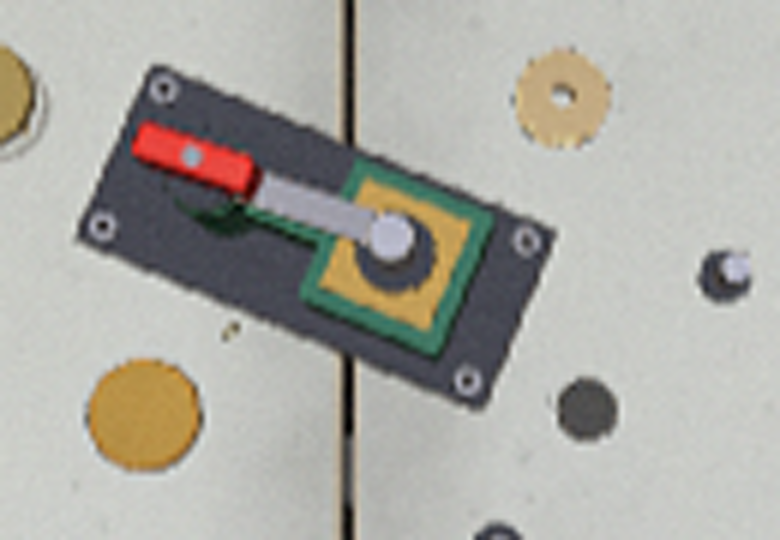

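View pics/c2.png

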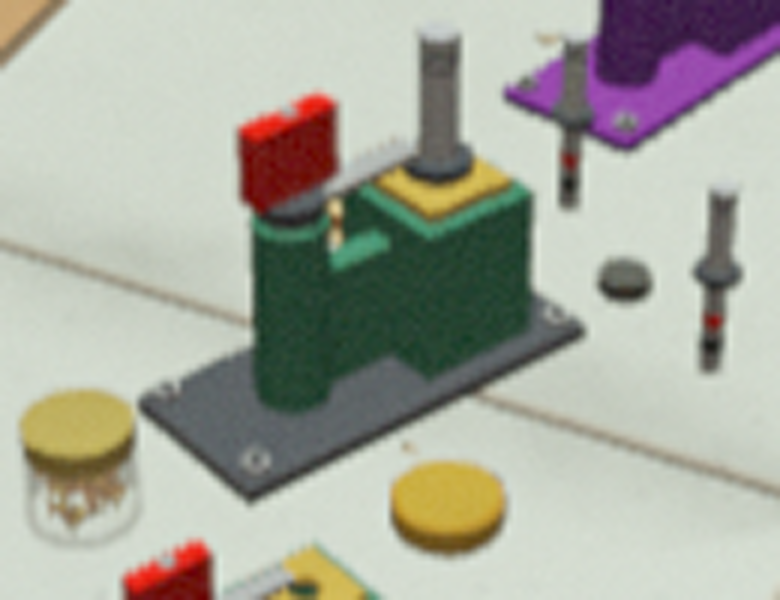

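The crop shows the large green guide with the punch in it. The knob bar sits at crop (195,158), the punch top at (390,237), and the keeper is over the collar. The two standing punches at right are smaller decoys. Next I'll measure the plate, bar and punch top.

Run:
```python
from h import *
b=np.load('pics/t0.npy');m=arm.camera_model('top')
hsv=cv2.cvtColor(b[175:265,180:310],cv2.COLOR_RGB2HSV)
h,s,v=[hsv[...,i].astype(int) for i in range(3)]
# plate corners (viewed) on z=.01
C=np.array([[158,67],[556,232],[483,410],[77,240]])/6-.5+1/12+np.array([180,175])
P=np.array([onz(m,u,w,.01) for u,w in C]);print('plate',P.round(4).tolist(),P.mean(0).round(4),[np.linalg.norm(P[i]-P[i-1]).round(4) for i in range(4)])
c=P.mean(0)
# yaw: guide y axis from punch end to knob end
yv=((P[0]+P[3])-(P[1]+P[2]))/2;yaw=np.arctan2(-yv[0],yv[1]);print('yaw',yaw)
Y=np.array([-np.sin(yaw),np.cos(yaw),0])
print('bore pred',(c-.04*Y)[:2],'knob pred',(c+.04*Y)[:2])
red=(((h<8)|(h>172))&(s>140)&(v>195)).astype(np.uint8)
n,l,st,ce=cv2.connectedComponentsWithStats(red);i=1+st[1:,4].argmax()
ys,xs=np.where(l==i);r=cv2.minAreaRect(np.c_[xs+180,ys+175].astype(np.float32));print('red',r)
bp=cv2.boxPoints(r);Q=np.array([onz(m,u,w,.15) for u,w in bp]);print(Q.round(4).tolist(),Q.mean(0))
# screw at bar top center and punch top
print('knob screw',onz(m,192/6+179.6,157/6+174.6,.15),'punch top',onz(m,391/6+179.6,235/6+174.6,.161))
a=np.load('pics/s0.npy');ms=arm.camera_model('scene')
# scene: punch top crop (440,32), screw (290,110)
print('scene punch top',onz(ms,440/6+199.6,32/6+184.6,.161),'screw',onz(ms,289/6+199.6,111/6+184.6,.15))
cc=onz(m,590/6/1+0,0,0)*0
for nme,(u,w),z in [('jar',(-10,95),.05),('puck',(145,415),.016),('bob',(565,97),.018),('anv',(587,408),.011),('dec',(736,267),.1)]:
    print(nme,onz(m,u/6+179.6,w/6+174.6,z).round(3))
print(arm.get_state())
```

```text
plate [[0.5733, 0.1515, 0.01], [0.5015, -0.0194, 0.01], [0.4262, 0.012, 0.01], [0.4986, 0.1849, 0.01]] [0.4999 0.0822 0.01  ] [np.float64(0.0818), np.float64(0.1853), np.float64(0.0816), np.float64(0.1874)]
yaw -0.39704608516551826
bore pred [0.48441623 0.04535929] knob pred [0.5153519  0.11913587]
red ((216.60003662109375, 202.20001220703125), (8.854375839233398, 4.427187919616699), 18.43494987487793)
[[0.511, 0.1198, 0.15], [0.5204, 0.1169, 0.15], [0.5141, 0.0981, 0.15], [0.5047, 0.1011, 0.15]] [0.512576  0.1089635 0.15     ]
knob screw [0.5158142  0.12012975 0.15      ] punch top [0.4855229  0.04589811 0.161     ]
scene punch top [0.482379   0.05128728 0.161     ] screw [0.51503447 0.1213341  0.15      ]
jar [0.555 0.216 0.05 ]
puck [0.424 0.154 0.016]
bob [ 0.558 -0.023  0.018]
anv [ 0.427 -0.032  0.011]
dec [ 0.479 -0.086  0.1  ]
{'time': 0.1, 'q': array([-1.18299919e+00,  4.23749607e-01,  1.63062292e+00,  2.17855869e-06,
        1.08862726e+00, -1.89798205e-02]), 'joint_velocities': array([ 0.00172471, -0.00198685, -0.0021353 , -0.00049416,  0.00121869,
        0.00021698]), 'effort': array([-7.76388788e-04, -5.45614493e+01, -2.74325216e+01,  6.44658459e-02,
        1.87762961e-02, -3.67353482e-05]), 'tcp_pos': array([ 0.24712727, -0.57351861,  0.23298501]), 'ee_rot': array([[ 9.18401202e-01,  3.95650037e-01, -5.30321092e-04],
       [ 3.95650391e-01, -9.18400277e-01,  1.30337662e-03],
       [ 2.86339689e-05, -1.40684440e-03, -9.99999010e-01]]), 'wrist_force': array([ 0.39842231, -0.78013347, -0.15609758]), 'wrist_torque': array([-0.03145825, -0.02103416, -0.02038765]), 'grip_force': 0.0, 'grip_width': 0.087521805060493}
```

```bash
cat >> h.py <<'E'
def goto(p,psi):
    s=arm.get_state();R=np.array(s['ee_rot']);d=R.T@(np.array(p)-s['tcp_pos'])
    T=np.array([[np.cos(psi),np.sin(psi),0],[np.sin(psi),-np.cos(psi),0],[0,0,-1]])
    rv=cv2.Rodrigues(R.T@T)[0].ravel()
    print('t',round(s['time'],2),'shift',(d/.025).round(3),'turn',(np.degrees(rv)/10).round(3),'F',np.round(s['wrist_force'],1),'w',s['grip_width'])
E
python3 -c "
from h import *
goto([.5155,.1195,.24],1.24)"
```

```text
t 0.1 shift [ 20.827 -21.212  -0.25 ] turn [-8.000e-03 -4.000e-03 -4.774e+00] F [ 0.4 -0.8 -0.2] w 0.087521805060493
```

>>> jog_arm --moves '[[[1,-1,-0.1],[0,0,-0.4]],[[2.4,-2.4,-0.2],[0,0,-1]],[[3.9,-4,-0.25],[0,0,-1.6]],[[5.4,-5.5,-0.25],[0,0,-2.3]],[[6.9,-7,-0.25],[0,0,-3]],[[8.4,-8.5,-0.25],[0,0,-3.7]],[[9.9,-10,-0.25],[0,0,-4.3]],[[11.4,-11.5,-0.25],[0,0,-4.77]]]' --hand 60 --squeeze 20

```text
time: 1.1
tcp_pos: [0.3956, -0.1955, 0.2399]
ee_rot: [[0.323, 0.946, 0.0], [0.946, -0.323, -0.0], [0.0, 0.0, -1.0]]
wrist_force: [0.3, -0.6, -0.1]
grip_width: 0.0599
grip_force: 0.0
```

```bash
python3 -c "
from h import *
goto([.5155,.1195,.24],1.24)"
```

```text
t 1.1 shift [ 1.3476e+01  4.7200e-01 -4.0000e-03] turn [ 0.    -0.     0.011] F [ 0.3 -0.6 -0.1] w 0.05991987208378941
```

>>> jog_arm --moves '[[[1.6,0.06,0],[0,0,0]],[[3.6,0.13,0],[0,0,0]],[[5.8,0.2,0],[0,0,0]],[[8,0.28,0],[0,0,0]],[[10,0.35,0],[0,0,0]],[[11.8,0.42,0],[0,0,0]],[[13.0,0.46,0],[0,0,0]],[[13.47,0.47,0],[0,0,0]]]'

```text
time: 2.1
tcp_pos: [0.5161, 0.1187, 0.2396]
ee_rot: [[0.324, 0.946, -0.001], [0.946, -0.324, -0.0], [-0.0, -0.0, -1.0]]
wrist_force: [-0.3, 0.1, -0.7]
grip_width: 0.0601
grip_force: 0.0
```

Run:
```python
from h import *
goto([.5155,.1195,.24],1.24)
a,m=snap('wrist','w1');print({x:np.round(y,3).tolist() for x,y in m.items() if x!='name'})
cv2.imwrite('pics/w1b.png',cv2.resize(a[:,:,::-1],(768,576)))
```

```text
t 2.1 shift [ 0.022 -0.033 -0.017] turn [-0.003  0.002  0.007] F [-0.3  0.1 -0.7] w 0.060062492918325584
{'fx': 297.319, 'fy': 297.319, 'cx': 256.025, 'cy': 193.559, 'R': [[0.946, -0.323, -0.0], [-0.308, -0.904, 0.296], [-0.096, -0.28, -0.955]], 't': [-0.449, 0.229, 0.48]}
```

View pics/w1b.png

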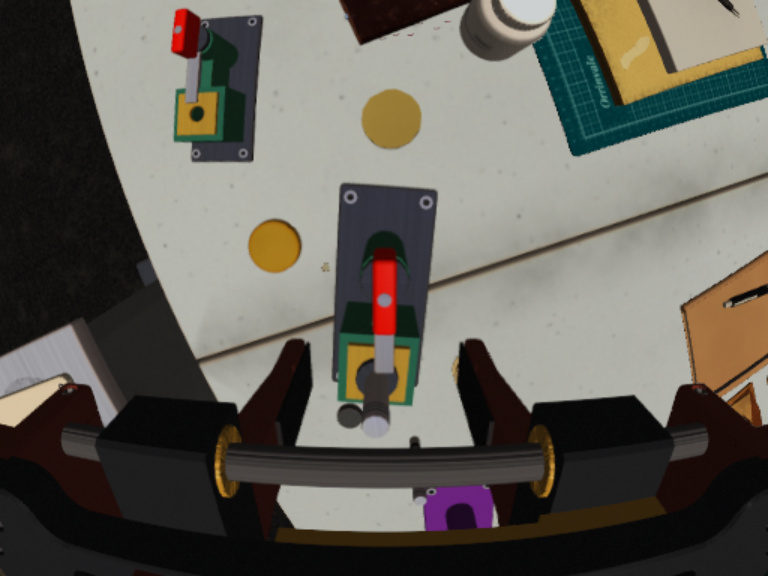

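The wrist view shows the bar's screw at (384,300), the punch top at (376,427), and the plate's far corners at (341,184) and (437,190). The bar is aligned with the tool.

```bash
cat >> h.py <<'E'
def wonz(m,u,v,z):
    x,y=u-m['cx'],v-m['cy'];r=np.hypot(x,y);th=r/m['fx'];R=np.array(m['R'])
    d=R.T@np.array([x/r*np.sin(th),y/r*np.sin(th),np.cos(th)]);c=-R.T@np.array(m['t']);return c+d*(z-c[2])/d[2]
E
python3 - <<'E'
from h import *
m=arm.camera_model('wrist')
W=lambda u,v,z:wonz(m,u/1.5,v/1.5,z)
P={k:W(*x) for k,x in dict(screw=(384.5,300,.15),barfar=(384.5,259,.15),barnear=(384.5,334,.15),bartipL=(373.5,300,.15),bartipR=(396,300,.15),punch=(376,427,.161),punchL=(362.5,425,.161),punchR=(390,425,.161),c0=(341,184,.01),c1=(437,190,.01),puck=(274.5,244,.016)).items()}
for k,v in P.items():print(k,v.round(4))
d=P['barfar']-P['barnear'];print('bar yaw',np.arctan2(-d[0],d[1]),np.linalg.norm(d))
d=P['punch']-P['screw'];print('punch-screw',np.linalg.norm(d),'yaw',np.arctan2(d[0],-d[1]))
d=P['c1']-P['c0'];print('plate end yaw',np.arctan2(d[1],d[0]),np.linalg.norm(d))
goto([.5155,.1195,.129],1.24)
E
```

```text
screw [0.5165 0.1204 0.15  ]
barfar [0.5242 0.143  0.15  ]
barnear [0.5097 0.1006 0.15  ]
bartipL [0.5106 0.1224 0.15  ]
bartipR [0.5227 0.1183 0.15  ]
punch [0.486  0.0473 0.161 ]
punchL [0.4786 0.0513 0.161 ]
punchR [0.4946 0.0459 0.161 ]
c0 [0.5    0.1862 0.01  ]
c1 [0.5757 0.155  0.01  ]
puck [0.4279 0.1575 0.016 ]
bar yaw -0.3287865450102072 0.04485040534347838
punch-screw 0.08000570014731312 yaw -0.3949716321742744
plate end yaw -0.3904714662102823 0.08183369183407119
t 2.15 shift [ 0.009 -0.038  4.426] turn [-0.002 -0.001  0.004] F [-0.1  0.7  0.4] w 0.05996482068437694
```

>>> jog_arm --moves '[[[0.05,-0.03,0.7],[0,0,0]],[[0.05,-0.03,1.6],[0,0,0]],[[0.05,-0.03,2.5],[0,0,0]],[[0.05,-0.03,3.3],[0,0,0]],[[0.05,-0.03,3.9],[0,0,0]],[[0.05,-0.03,4.25],[0,0,0]],[[0.05,-0.03,4.4],[0,0,0]],[[0.05,-0.03,4.4],[0,0,0]]]'

```text
time: 3.15
tcp_pos: [0.5159, 0.1188, 0.1301]
ee_rot: [[0.325, 0.946, 0.0], [0.946, -0.325, 0.0], [0.0, 0.0, -1.0]]
wrist_force: [0.6, 0.1, 1.0]
grip_width: 0.0603
grip_force: 0.0
```

>>> jog_arm --moves '[[[0,0,0],[0,0,0]],[[0,0,0],[0,0,0]],[[0,0,0],[0,0,0]],[[0,0,0],[0,0,0]],[[0,0,0],[0,0,0]],[[0,0,0],[0,0,0]],[[0,0,0],[0,0,0]],[[0,0,0],[0,0,0]]]' --hand 0 --squeeze 15

```text
time: 4.15
tcp_pos: [0.516, 0.1188, 0.13]
ee_rot: [[0.325, 0.946, 0.001], [0.946, -0.325, -0.0], [0.0, 0.001, -1.0]]
wrist_force: [2.3, -1.8, -1.2]
grip_width: 0.0142
grip_force: 15.0
```

```bash
python3 -c "
from h import *
goto([.516,.1203,.129],1.242);print(arm.get_state()['wrist_torque'])"
```

```text
t 4.15 shift [ 0.057 -0.02   0.04 ] turn [ 0.003 -0.001 -0.016] F [ 2.3 -1.8 -1.2] w 0.014183620841941223
[-0.27485092 -0.39599095 -0.0609217 ]
```

>>> jog_arm --moves '[[[0,0,0],[0,0,-0.3]],[[0.005,0.01,0],[0,0,-0.8]],[[0.01,0.015,0],[0,0,-1.4]],[[0.01,0.02,0],[0,0,-2.0]],[[0.015,0.025,0],[0,0,-2.6]],[[0.015,0.03,0],[0,0,-3.2]],[[0.02,0.03,0],[0,0,-3.6]],[[0.02,0.03,0],[0,0,-3.8]]]'

```text
time: 5.15
tcp_pos: [0.5168, 0.1188, 0.13]
ee_rot: [[-0.327, 0.945, 0.0], [0.945, 0.327, -0.0], [-0.0, 0.0, -1.0]]
wrist_force: [2.6, -2.6, -0.4]
grip_width: 0.0137
grip_force: 15.0
```

```bash
python3 -c "
from h import *
goto([.516,.1203,.130],1.242+1.334);print(arm.get_state()['wrist_torque'])"
```

```text
t 5.15 shift [ 0.066 -0.01  -0.   ] turn [ 1.000e-03  3.000e-03 -3.852e+00] F [ 2.6 -2.6 -0.4] w 0.013739684200468007
[-0.52802894 -0.41010114 -0.01991268]
```

>>> jog_arm --moves '[[[0,0.005,0],[0,0,-0.3]],[[0.01,0.01,0],[0,0,-0.9]],[[0.02,0.015,0],[0,0,-1.5]],[[0.03,0.02,0],[0,0,-2.1]],[[0.035,0.02,0],[0,0,-2.7]],[[0.04,0.02,0],[0,0,-3.2]],[[0.04,0.02,0],[0,0,-3.6]],[[0.04,0.02,0],[0,0,-3.75]]]'

```text
time: 6.15
tcp_pos: [0.5173, 0.1194, 0.13]
ee_rot: [[-0.835, 0.551, 0.001], [0.551, 0.835, -0.001], [-0.002, -0.0, -1.0]]
wrist_force: [4.2, -7.1, -1.6]
grip_width: 0.0136
grip_force: 15.0
```

```bash
python3 -c "
from h import *
goto([.516,.1203,.130],1.242+1.334);print(arm.get_state()['wrist_torque'])"
```

```text
t 6.15 shift [ 0.063  0.002 -0.002] turn [-0.002  0.009 -0.101] F [ 4.2 -7.1 -1.6] w 0.013635563321367635
[-1.10739438 -0.71455571 -0.04704734]
```

>>> jog_arm --moves '[[[0,0,0],[0,0,-0.05]],[[0,0,0],[0,0,-0.1]],[[0,0,0],[0,0,-0.15]],[[0,0,0],[0,0,-0.2]],[[0,0,0],[0,0,-0.25]],[[0,0,0],[0,0,-0.3]],[[0,0,0],[0,0,-0.3]],[[0,0,0],[0,0,-0.3]]]'

```text
time: 7.15
tcp_pos: [0.5172, 0.1195, 0.13]
ee_rot: [[-0.861, 0.508, 0.001], [0.508, 0.861, -0.001], [-0.001, -0.0, -1.0]]
wrist_force: [3.1, -5.3, -0.9]
grip_width: 0.0142
grip_force: 15.3
```

```bash
python3 -c "
from h import *
goto([.516,.1203,.130],1.242+1.334);print(arm.get_state()['wrist_torque'])"
```

```text
t 7.15 shift [ 0.058  0.003 -0.   ] turn [-0.001  0.007  0.186] F [ 3.1 -5.3 -0.9] w 0.014235670706927583
[-1.02102853 -0.63312826 -0.35644915]
```

The end stop is reached: the opposing moment is 0.36 N m, well above the 0.04 friction. I'll release the knob and rise.

>>> jog_arm --moves '[[[0,0,0],[0,0,-0.02]],[[0,0,0],[0,0,0]],[[0,0,0],[0,0,0]],[[0,0,0],[0,0,0]],[[0,0,-0.4],[0,0,0]],[[0,0,-1.2],[0,0,0]],[[0,0,-2.2],[0,0,0]],[[0,0,-3],[0,0,0]]]' --hand 40

```text
time: 8.15
tcp_pos: [0.517, 0.1203, 0.2066]
ee_rot: [[-0.862, 0.507, 0.001], [0.507, 0.862, 0.0], [-0.001, 0.001, -1.0]]
wrist_force: [-0.5, 0.2, -1.3]
grip_width: 0.04
grip_force: 0.0
```

>>> jog_arm --moves '[[[0,0,-0.3],[0,0,0]],[[0,0,-0.6],[0,0,0]],[[0,0,-0.8],[0,0,0]],[[0,0,-0.8],[0,0,0]],[[0,0,-0.8],[0,0,0]],[[0,0,-0.8],[0,0,0]],[[0,0,-0.8],[0,0,0]],[[0,0,-0.8],[0,0,0]]]'

```text
time: 9.15
tcp_pos: [0.5167, 0.1202, 0.2248]
ee_rot: [[-0.862, 0.507, -0.0], [0.507, 0.862, -0.0], [0.0, -0.0, -1.0]]
wrist_force: [1.1, -1.2, 0.1]
grip_width: 0.0396
grip_force: 0.0
```

Run:
```python
from h import *
goto([.4855,.0466,.13],2.609)
b,m=snap('top','t2'); a,_=snap('wrist','w2')
x=cv2.resize(b[175:265,180:310,::-1],None,fx=4,fy=4,interpolation=cv2.INTER_CUBIC)
w=a[:,:,::-1]
cv2.imwrite('pics/c3.png',np.vstack([x,cv2.resize(w,(520,390))[:240]]))
```

```text
t 9.15 shift [-0.419 -3.168  3.793] turn [-0.001 -0.001  0.002] F [ 1.1 -1.2  0.1] w 0.0396455406373376
```

View pics/c3.png

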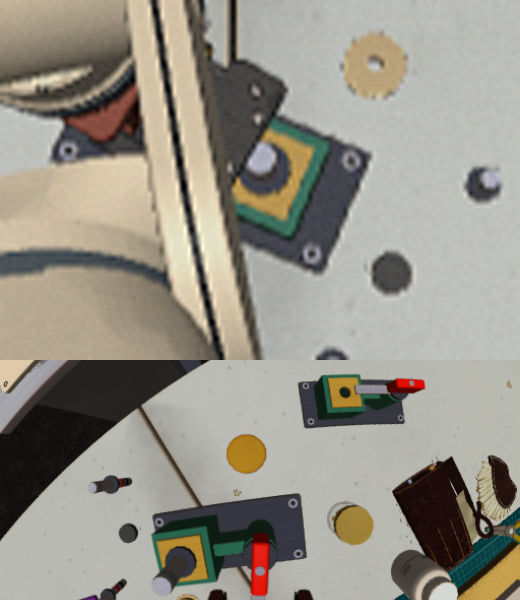

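The keeper is off the collar. The bar's screw is at (260,211) in the lower half and the punch top at about (166,223). I'll refine both.

Run:
```python
from h import *
m=arm.camera_model('wrist');a=np.load('pics/w2.npy')
hsv=cv2.cvtColor(a,cv2.COLOR_RGB2HSV).astype(int);h,s,v=hsv[...,0],hsv[...,1],hsv[...,2]
red=(((h<8)|(h>172))&(s>140)&(v>190)).astype(np.uint8);red[:150]=0
n,l,st,ce=cv2.connectedComponentsWithStats(red);i=1+st[1:,4].argmax();ys,xs=np.where(l==i)
r=cv2.minAreaRect(np.c_[xs,ys].astype(np.float32));print(r)
bp=cv2.boxPoints(r);Q=np.array([wonz(m,u,w,.15) for u,w in bp]);print(Q.mean(0),Q[:,:2].round(4).tolist())
print('screw',wonz(m,260/1.0156,211/1.0156,.15))
# punch top: brightest grey blob
roi=(s<40)&(v>150);mk=np.zeros_like(red);mk[200:240,145:185]=roi[200:240,145:185]
n,l,st,ce=cv2.connectedComponentsWithStats(mk);print(st[1:].tolist(),ce[1:].round(1).tolist())
i=1+st[1:,4].argmax();print('punch',wonz(m,*ce[i],.161))
cv2.imwrite('pics/w2c.png',cv2.resize(a[180:260,130:290,::-1],None,fx=4,fy=4,interpolation=cv2.INTER_CUBIC))
```

```text
((255.54629516601562, 206.15676879882812), (14.19845962524414, 50.03923034667969), 1.9749339818954468)
[0.51561651 0.12040594 0.15      ] [[0.5306, 0.1039], [0.4945, 0.1272], [0.5005, 0.1366], [0.5369, 0.1139]]
screw [0.5164402 0.1203751 0.15     ]
[[145, 200, 40, 40, 899]] [[158.8, 224.1]]
punch [0.48557076 0.04676835 0.161     ]
```

View pics/w2c.png

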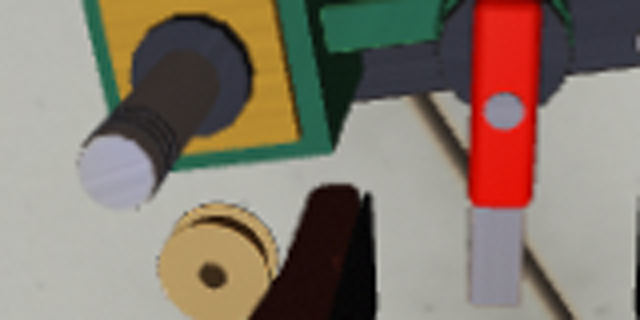

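Run:
```python
from h import *
m=arm.camera_model('wrist');print(wonz(m,159.1,222.7,.161))
goto([.4857,.0470,.13],2.609)
```

```text
[0.48465858 0.04774919 0.161     ]
t 9.25 shift [-0.417 -3.152  3.795] turn [-0.    -0.     0.002] F [-0.5  0.1 -0.3] w 0.0402672585593428
```

>>> jog_arm --moves '[[[-0.05,-0.5,0],[0,0,0]],[[-0.15,-1.2,0],[0,0,0]],[[-0.25,-2,0],[0,0,0]],[[-0.32,-2.6,0],[0,0,0]],[[-0.38,-3,0],[0,0,0]],[[-0.4,-3.15,0],[0,0,0]],[[-0.4,-3.15,0],[0,0,0]],[[-0.4,-3.15,0],[0,0,0]]]'

```text
time: 10.25
tcp_pos: [0.4856, 0.0475, 0.2249]
ee_rot: [[-0.862, 0.507, 0.0], [0.507, 0.862, 0.0], [-0.0, 0.0, -1.0]]
wrist_force: [0.4, 0.4, 0.3]
grip_width: 0.0398
grip_force: 0.0
```

Run:
```python
from h import *
goto([.4853,.0472,.13],2.609)
a,m=snap('wrist','w3')
cv2.imwrite('pics/w3c.png',cv2.resize(a[150:330,150:370,::-1],None,fx=3,fy=3,interpolation=cv2.INTER_CUBIC))
```

```text
t 10.25 shift [ 3.000e-03 -1.900e-02  3.797e+00] turn [0.001 0.001 0.004] F [0.4 0.4 0.3] w 0.039821398683413195
```

View pics/w3c.png

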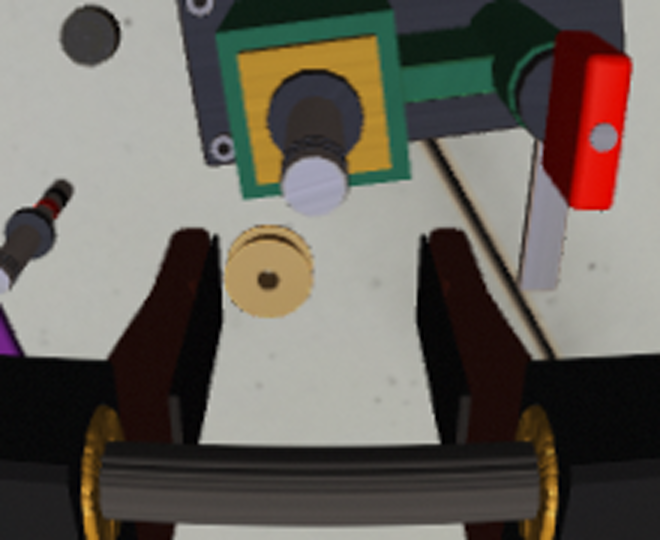

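The punch top is at (315,186) in the crop, nearly midway between the fingers (218 to 420). The keeper arm is well clear.

Run:
```python
from h import *
m=arm.camera_model('wrist');p=wonz(m,315/3+149.7,186/3+149.7,.161);print(p)
goto([p[0],p[1],.13],2.609)
```

```text
[0.48416305 0.0472992  0.161     ]
t 10.3 shift [ 0.042 -0.038  3.796] turn [ 0.    -0.     0.005] F [ 0.3 -0.3  0.4] w 0.039909883377009785
```

>>> jog_arm --moves '[[[0.02,-0.025,0.5],[0,0,0]],[[0.02,-0.025,1.2],[0,0,0]],[[0.02,-0.025,2.0],[0,0,0]],[[0.02,-0.025,2.7],[0,0,0]],[[0.02,-0.025,3.3],[0,0,0]],[[0.02,-0.025,3.65],[0,0,0]],[[0.02,-0.025,3.8],[0,0,0]],[[0.02,-0.025,3.8],[0,0,0]]]'

```text
time: 11.3
tcp_pos: [0.4848, 0.047, 0.13]
ee_rot: [[-0.862, 0.507, 0.0], [0.507, 0.862, 0.0], [-0.0, 0.0, -1.0]]
wrist_force: [-0.6, 0.5, 0.0]
grip_width: 0.0399
grip_force: 0.0
```

>>> jog_arm --moves '[[[0,0,0],[0,0,0]],[[0,0,0],[0,0,0]],[[0,0,0],[0,0,0]],[[0,0,0],[0,0,0]],[[0,0,0],[0,0,0]],[[0,0,0],[0,0,0]],[[0,0,0],[0,0,0]],[[0,0,0],[0,0,0]]]' --hand 0 --squeeze 15

```text
time: 12.3
tcp_pos: [0.4849, 0.0469, 0.1302]
ee_rot: [[-0.862, 0.507, 0.001], [0.507, 0.862, -0.0], [-0.001, 0.0, -1.0]]
wrist_force: [-1.1, -0.8, 6.3]
grip_width: 0.0176
grip_force: 15.0
```

```bash
python3 -c "
from h import *
goto([.4855,.047,.13],2.609);s=arm.get_state();print(s['wrist_torque'],np.array(s['ee_rot']).T@s['wrist_force'],s['tcp_pos'])"
```

```text
t 12.3 shift [-0.019  0.014  0.01 ] turn [0.001 0.003 0.003] F [-1.1 -0.8  6.3] w 0.017615651171062226
[-0.2649891   0.04652908  0.00729108] [ 0.55080042 -1.27354894 -6.28010541] [0.48491704 0.04693064 0.13024666]
```

>>> jog_arm --moves '[[[0,0,-0.02],[0,0,0]],[[0,0,-0.06],[0,0,0]],[[0,0,-0.12],[0,0,0]],[[0,0,-0.18],[0,0,0]],[[0,0,-0.24],[0,0,0]],[[0,0,-0.28],[0,0,0]],[[0,0,-0.3],[0,0,0]],[[0,0,-0.3],[0,0,0]]]'

```text
time: 13.3
tcp_pos: [0.4846, 0.047, 0.1374]
ee_rot: [[-0.862, 0.507, 0.0], [0.507, 0.862, 0.0], [-0.0, 0.0, -1.0]]
wrist_force: [0.4, -0.2, -1.7]
grip_width: 0.018
grip_force: 15.0
```

```bash
python3 -c "
from h import *
goto([.4849,.0469,.1682],2.609);s=arm.get_state();print(s['wrist_torque'],np.array(s['ee_rot']).T@s['wrist_force'],s['tcp_pos'])"
```

```text
t 13.3 shift [-0.011  0.002 -1.23 ] turn [0.    0.    0.002] F [ 0.4 -0.2 -1.7] w 0.017955794290730857
[ 0.02961074 -0.17536725  0.04401509] [-0.43531609  0.02484235  1.72405836] [0.48462781 0.04698969 0.13744115]
```

The wrist carries about 2 N, the punch's weight, with no side load. Lifting the rest.

>>> jog_arm --moves '[[[0,0,-0.1],[0,0,0]],[[0,0,-0.3],[0,0,0]],[[0,0,-0.5],[0,0,0]],[[0,0,-0.7],[0,0,0]],[[0,0,-0.9],[0,0,0]],[[0,0,-1.08],[0,0,0]],[[0,0,-1.18],[0,0,0]],[[0,0,-1.22],[0,0,0]]]'

```text
time: 14.3
tcp_pos: [0.4846, 0.047, 0.1681]
ee_rot: [[-0.862, 0.507, 0.0], [0.507, 0.862, 0.0], [-0.0, 0.0, -1.0]]
wrist_force: [-0.1, -0.1, -2.7]
grip_width: 0.0181
grip_force: 15.0
```

>>> jog_arm --moves '[[[0,0,0],[0,0,0]],[[0,0,0],[0,0,0]],[[0,0,0],[0,0,0]],[[0,0,0],[0,0,0]],[[0,0,0],[0,0,0]],[[0,0,0],[0,0,0]],[[0,0,0],[0,0,0]],[[0,0,0],[0,0,0]]]'

```text
time: 15.3
tcp_pos: [0.4846, 0.047, 0.168]
ee_rot: [[-0.862, 0.507, 0.0], [0.507, 0.862, -0.0], [-0.0, 0.0, -1.0]]
wrist_force: [-1.0, -0.7, -1.4]
grip_width: 0.0176
grip_force: 15.0
```

Run:
```python
from h import *
goto([.4849,.0469,.1682],2.609);s=arm.get_state();print(s['wrist_torque'],s['tcp_pos'])
a,m=snap('scene','s4');w,_=snap('wrist','w4')
cv2.imwrite('pics/c4.png',cv2.resize(a[165:285,190:320,::-1],None,fx=5,fy=5,interpolation=cv2.INTER_CUBIC))
```

```text
t 15.3 shift [-0.01   0.004 -0.01 ] turn [0.    0.    0.002] F [-1.  -0.7 -1.4] w 0.017601096302098173
[-0.03348831 -0.11268816 -0.02748534] [0.48464063 0.04695052 0.16795344]
```

View pics/c4.png

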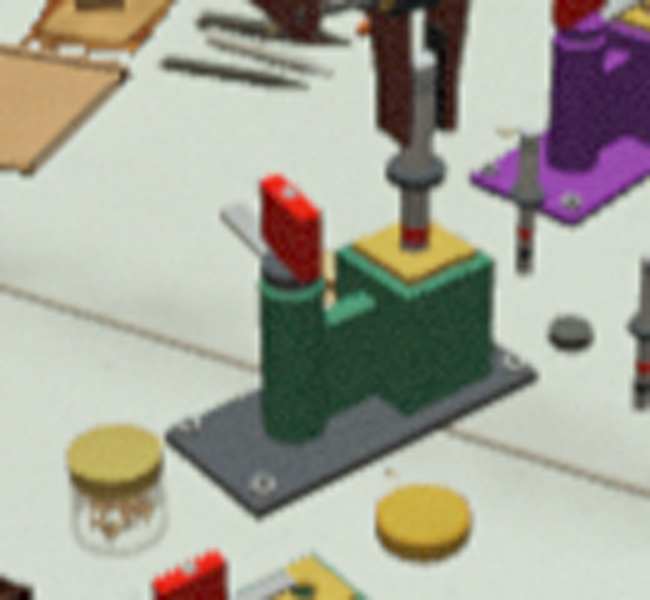

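The red band is fully out at (414,237), with bare stem below it and no black showing. The upper grip looks slightly leaned, so I'll measure the edges.

Run:
```python
from h import *
m=arm.camera_model('scene')
for z in(.09,.12,.16,.199): print(z,[(np.array(proj(m,(.4847,.047,z)))-[190,165])*5])
a=np.load('pics/s4.npy')
cv2.imwrite('pics/c5.png',cv2.resize(a[170:218,260:290,::-1],None,fx=12,fy=12,interpolation=cv2.INTER_CUBIC))
```

```text
0.09 [array([412.63667784, 240.20348174])]
0.12 [array([413.36085801, 190.40339822])]
0.16 [array([414.35870056, 121.7842284 ])]
0.199 [array([415.36898728,  52.30930378])]
```

View pics/c5.png

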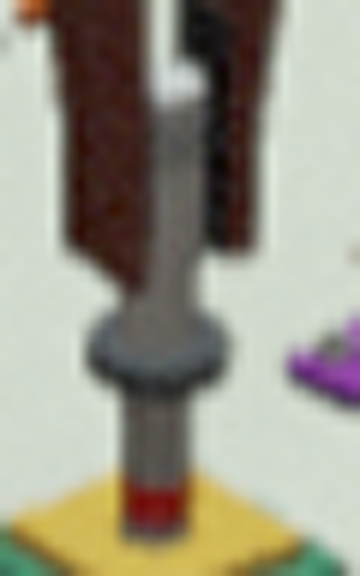

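Run:
```python
from h import *
m=arm.camera_model('scene');C=-np.array(m['R']).T@m['t']
for f in('s0','s4'):
    g=cv2.cvtColor(np.load(f'pics/{f}.npy'),cv2.COLOR_RGB2GRAY).astype(int)
    for r in range(178,214,2): print(f,r,g[r,264:284].tolist())
d=np.array([.4847,.047,0])-[C[0],C[1],0];d/=np.linalg.norm(d);n=np.array([-d[1],d[0],0])
for z,rr in((.1,.008),(.14,.009),(.16,.009),(.195,.009)):
    print(z,[np.round(proj(m,np.array([.4847,.047,z])+k*rr*n),2) for k in(1,-1)])
```

```text
s0 178 [213, 214, 215, 214, 215, 215, 214, 213, 214, 214, 214, 214, 214, 215, 214, 215, 214, 211, 214, 213]
s0 180 [214, 213, 214, 214, 213, 212, 210, 213, 212, 212, 214, 214, 213, 214, 213, 215, 215, 213, 214, 214]
s0 182 [211, 214, 214, 214, 211, 212, 212, 214, 213, 213, 212, 214, 214, 215, 215, 215, 214, 214, 213, 214]
s0 184 [213, 213, 212, 212, 213, 213, 213, 214, 213, 213, 214, 211, 213, 214, 215, 213, 212, 215, 215, 214]
s0 186 [212, 212, 212, 212, 213, 211, 213, 212, 211, 214, 209, 213, 214, 214, 215, 215, 213, 215, 213, 213]
s0 188 [213, 213, 213, 212, 214, 214, 213, 208, 207, 207, 208, 209, 214, 215, 213, 213, 213, 213, 214, 213]
s0 190 [213, 211, 213, 215, 211, 190, 184, 195, 201, 201, 198, 191, 186, 212, 214, 214, 214, 212, 212, 213]
s0 192 [212, 213, 213, 215, 211, 188, 102, 105, 108, 111, 106, 96, 129, 214, 216, 213, 213, 213, 213, 214]
s0 194 [213, 213, 214, 214, 211, 185, 101, 83, 78, 81, 81, 75, 125, 212, 214, 214, 213, 213, 213, 213]
s0 196 [215, 214, 214, 214, 212, 190, 95, 87, 92, 86, 87, 88, 148, 212, 214, 212, 213, 213, 212, 212]
s0 198 [215, 215, 215, 214, 213,
[... 2094 characters left out ...]
03, 73, 83, 86, 82, 115, 192, 214, 215, 214, 214, 212, 212, 214]
s4 206 [213, 212, 213, 214, 214, 210, 111, 78, 83, 83, 83, 116, 193, 216, 215, 215, 214, 213, 214, 214]
s4 208 [211, 213, 213, 213, 215, 205, 105, 78, 85, 80, 84, 111, 186, 209, 215, 215, 214, 213, 213, 214]
s4 210 [212, 208, 203, 193, 190, 178, 85, 66, 79, 75, 78, 91, 159, 186, 197, 208, 212, 213, 215, 215]
s4 212 [187, 182, 180, 182, 182, 173, 80, 47, 51, 54, 48, 94, 167, 183, 180, 181, 183, 185, 195, 204]
0.1 [array([269.48, 209.7 ]), array([275.67, 209.8 ])]
0.14 [array([269.22, 196.23]), array([276.32, 196.34])]
0.16 [array([269.29, 189.31]), array([276.45, 189.41])]
0.195 [array([269.41, 176.87]), array([276.7 , 176.96])]
```

The punch is upright: its right edge drifts about 0.3 px over the grip against 0.2 px expected, and the finger simply hides its left side. Handing in.

```bash
python3 -c "
from station import arm
print(arm.job_done())"
```

```text
the job is handed in; nothing more can be done
None
```

I turned the knob to its end stop, then drew the punch straight up about 38 mm and handed the job in with it held still and upright: the red band is fully out, no black shows, the lower end is still in the bore, and I touched none of the other objects.

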